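# Shuttle a bearing into the bench press

### The arm

A 7-joint arm with a two-finger parallel gripper is mounted at the origin on the work surface; the furniture and walls round the work are solid. World frame = base frame: x ahead of the robot, y to its left, z up, the work surface at z = 0. Lengths are in mm, angles in rad, forces in N, time in s.
With the tool pointing down it reaches from about 425 to 875 mm from the base axis. Payload 8.4 kg.
Tool frame: the origin (TCP) lies on the centre line of the jaws, within the pads' length; the fingertips stand 17 mm ahead of it and the grasp point (between the pads) lies 2 mm behind it; z points along the fingers, y is the line along which they close (so a half turn about z gives the same grasp; the last joint's range is limited). The gripper opens to 87 mm and grips with 3 to 60 N. Pads are 19 mm wide; open, the fingers measure 117 mm over their backs; the gripper's body (75 mm by 190 mm) begins 51 mm behind the grasp point.
Start: joints at [1.07, 0.333, 0.04, 1.465, -0.013, 1.343, -0.059], TCP at [254.175, -598.214, 239.546] pointing down, gripper open.
Joint ranges: [-2.58, 2.58], [-0.38, 2.09], [-1.3, 1.39], [0.25, 2.4], [-1.5, 4.64], [0.08, 2.09], [-2.65, 2.65]. Speed limits (rad/s): [2.22, 2.22, 2.79, 2.79, 3.14, 3.14, 3.14].

### API

Orientations are given as a rotation vector (axis times angle).
In Python, from workcell import sense, optics, finish_job, spotter gives the robot as it stands.
- The arm moves only by the tool step_arm, never from a script. Its argument "motion" is a list of rows, each a list of 3 entries, a list of its own where there are three numbers: the shift along the world's x, y, z in cm, then the turn, a rotation vector about the world's x, y, z in rad, then the opening, from 0 (shut) to 1 (fully open). A call has exactly 10 rows; each row is the pose to reach, as a shift and turn from the pose commanded when the call began; what a row does not reach only later rows make up. A row lasts 1/10 s, in which the tool goes at most 50 mm and 8.59 degrees, less where a joint would pass 70% of its speed; a pose out of reach is approached as far as the arm can. A call with a gripper value outside its range is refused whole. The fingers move at their own pace and stop on an object; "grip_force" is the grip in N (left out, the last holds). Time passes only in rows, so rows that repeat a pose let the fingers close, or fill a call up. It gives the time, the measured TCP pose, the force, the opening and the grip force at its end, in the units of the state.
- sense(): the state, without advancing time (a new reading comes with each control period).
- optics.capture(name): name is "scene" or "top" or "wrist"; returns (picture, depth): 384x512x3 uint8, red, green, blue; 384x512 float32, mm along the optical axis (not along the pixel's ray), 0 where there is no reading.
- optics.camera_params(name): a dict with "fx", "fy", "cx", "cy" (pixels), "world_to_cam" (4x4, takes a point from world to camera coordinates); the wrist camera has in their place "mount" (4x4, takes a point from camera to tool coordinates, whose origin is the TCP and whose axes are the flange's). Camera axes: x right, y up, looking along -z (the intrinsics and any distortion apply to the point x, -y, -z); pixel columns grow to the right and rows downward; lengths in mm; the calibration is good to about 2 mm. The wrist camera is an equidistant fisheye: a pixel r from the principal point sees the ray r / f radians off the axis. A picture is of the moment at which its call begins: read the wrist's pose just before it. camera_params takes no time and is no camera call.
- finish_job(): hands the job in; it is judged then, once.
Trained networks look in the newest picture that a camera, given by its name, has taken for a name from the list of things; names that differ only in an ending like _2 or _b are one class to them, and where a whole thing is asked for, a point or a joint stands for the part that bears it (a point fixed in the world has none). Each returns a list of dicts, best first, with "confidence" (0 to 1); they miss things now and then, are a little off and sometimes report something else, mostly with a low value. They report only what shows in the picture. A call takes as long as a camera call.
- spotter.outline_of(camera, thing): "pixels" (384x512 bool, what is visible of it) and "at" ([column, row] in pixels, amid what is visible of it).
The state is a dict: "time": time; "q": joint angles; "qd": joint speeds; "tau": joint torques, N m; "ee_pos": TCP position; "eef_rot": TCP orientation; "contact_force": force on the tool from outside, world axes, zero at the start; "moment": the same for the moment, N m; "grip_width": finger opening in mm; "grip_force": force on a finger pad.
Only numpy, scipy, OpenCV 4.12 (cv2) and the standard library are available. Lean on these libraries where they do the work, as an engineer would, in place of code of your own. Each camera call takes 0.05 s, during which the arm holds its last target. There are 200 camera calls.

### The job

Bring the bearing under the bench press: press the red lock button on the carriage down with the fingertips and, keeping it down all the way, push the carriage along its rails to the end stop. Then let go so that the button springs up and locks the carriage there. Only press and push: do not grip anything, leave the bearing lying in its housing, and do not disturb the other things on the table.

Things in the scene. Friction and masses are not known exactly. Their poses are not given: they have to be found in the camera images.
- press: blue bench press on two posts, fixed, its shuttle rail in front: dark base plate 380 x 130 mm, two guide rails. Origin at table height, midway along the button's path (button axis 55 mm behind it at the start, 55 ahead at the end). +x: sliding direction, to the press; z up. Press 260 mm high, 98 mm to either side; its near face is 166 mm ahead of the origin, 111 mm clear of the button at the end.
- carriage (a joint): position of the carriage along the rails in m: 0 at the loading position, where it starts locked; 0.110 at the end stop, where the bearing is under the ram. Sliding friction about 2.5 N, about 0.9 kg. An aluminium plate 215 x 92 mm, its top 46 mm above the table; it cannot leave its rails.
- lock_button (a joint): travel of the red button in m: 0 up, 0.007 fully down on a hard stop. 2 N starts it, about 6 N holds it fully down. Its tooth stands in a brass toothed bar under the carriage and locks it; free once 4.5 mm down. Notches every 22 mm from 0 to 0.110: let go on the way, it drops into the next notch. Within 1 mm of the end stop the released button springs fully up and locks the carriage.
- button_top (a point): centre of the top of the round red lock button, 34 mm across, on the rear end of the carriage; moves with the button. 56 mm above the table when up, 49 mm fully down, then flush with the black bezel, 44 mm across, round it. Axes as the press's: +x is the sliding direction. Open space behind and beside it.
- push_face (a point): centre of the upright rear face (black rubber strip) of the carriage's push block, 22 mm ahead of the button's axis, 92 mm wide, from 46 to 74 mm above the table (this point at 62 mm). A fingertip that holds the button down bears on this face when moved along +x. The block is 73 mm long, flat on top.
- seat (a point): centre of the seat in the grey round bearing housing on the front of the carriage, 140 mm ahead of the button's axis, 46 mm above the table; rides with the carriage. The housing's collar is 68 mm across and 10 mm high with a 50 mm bore.
- ram (a point): centre of the underside of the press's round anvil, 40 mm across, 88 mm above the table; it does not move.
- bearing: ball bearing, 47 mm across, 14 mm high, lying loose in the housing's bore; rides with the carriage and is not to be taken out. Origin: centre of its underside.
- spare_bearing: second ball bearing, 47 mm across, 14 mm high, lying loose on the table just to the left of the press base beside the button; leave it alone. Origin: centre of its underside.
- grease_tub: round white screw-lid tub of grease, 91 mm across, 35 mm high, on the table to the left of the press base; leave it alone. Origin: centre of its underside.
- pulley: brown V-belt pulley, 68 mm across, 24 mm high, lying flat to the left of the press itself; leave it alone. Origin: centre of its underside.
- tape_measure: yellow and black tape measure, 38 x 88 x 66 mm, further to the left; leave it alone.
- tape: black roll of electrical tape, 64 mm across, 19 mm high, to the left, nearer the robot; leave it alone.
- screwdriver: orange-handled screwdriver, 211 mm long, 29 mm thick, near right on the table; leave it alone.

How it is judged (in metres and radians):
On the way, in this order (a step that is already met when the one before it is completed fails the run):
1. the lock button is pressed down while the carriage is still at its loading position (value of joint lock_button above 0.0045 m and value of joint carriage below 0.02 m), for 0.05 s.
2. the carriage is at the end stop with the button still held down (value of joint lock_button above 0.004 m and value of joint carriage above 0.107 m), for 0.05 s.
At the end, for the whole second after the job is handed in: The carriage is within 2 mm of its end stop, the lock button is up again (within 1.5 mm), so that the carriage is locked, and the bearing lies at rest in its housing, within 6 mm of the press axis (value of joint carriage above 0.108 m and value of joint lock_button below 0.0015 m and velocity of joint carriage below 0.005 m/s and horizontal distance between bearing and ram below 0.006 m and horizontal distance between bearing and seat below 0.005 m and z of bearing in the frame of seat below 0.003 m and linear speed of bearing below 0.02 m/s); the robot touches nothing.
It fails at once if the button is let go on the way, so that its tooth drops into a notch between the two ends (value of joint lock_button below 0.002 m and value of joint carriage between 0.012 and 0.098 m).
It fails at once if the bearing is lifted or knocked out of its housing (z of bearing in the frame of seat above 0.006 m or horizontal distance between bearing and seat above 0.008 m).
It fails at once if another thing on the table is moved by more than 15 mm (distance of any of spare_bearing, grease_tub, pulley, tape_measure, tape, screwdriver from where it was at the start of the episode above 0.015 m).
It also fails if it takes over 38 s, if anything falls off the work surface, if the arm or the gripper's body presses on something with over 40 N, if the wrist force passes 120 N, or if a joint passes its speed limit or range.

## Working session

There is one attempt and no reset: what is moved stays moved. The work goes in short steps, Python scripts to look and compute and a tool call to move; the robot and the scene stay as the last step left them, time stands still between calls to the robot, and variables do not carry over. Pictures are saved under pics/ and viewed, at most 10 in all, crops included, and the job is handed in when it is done.

Besides the shell and the picture viewer there is one more tool, called after "Call:" by a JSON object that holds its "method" and its "body", one argument or row to a line. step_arm: Moves the arm, as the interface text tells. Its arguments: {"type":"object","properties":{"motion":{"type":"array"},"grip_force":{"type":"number"}},"required":["motion"]}

```bash
mkdir -p pics; cat > h.py <<'E'
import numpy as np, cv2
from workcell import sense, optics, finish_job, spotter
def pts(cam,depth):
    p=optics.camera_params(cam); v,u=np.mgrid[0:384,0:512]
    X=np.stack([(u-p['cx'])/p['fx']*depth,-(v-p['cy'])/p['fy']*depth,-depth,np.ones_like(depth)],-1)
    return (X@np.linalg.inv(np.array(p['world_to_cam'])).T)[...,:3]
def save(n,im): cv2.imwrite('pics/'+n+'.png',im[...,::-1])
E
python3 - <<'E'
from h import *
s=sense(); print(s['time'],s['ee_pos'],s['eef_rot'],s['grip_width'],s['contact_force'])
ims=[]
for c in ['top','scene']:
    im,d=optics.capture(c); ims.append(im); P=pts(c,d); np.save(c+'.npy',P)
    print(c,{k:v for k,v in optics.camera_params(c).items() if k!='world_to_cam'})
    for t in ['lock_button','push_face','seat','bearing']:
        for r in spotter.outline_of(c,t)[:2]:
            m=r['pixels']&(d>0); print(c,t,r['confidence'],r['at'],m.sum(),np.median(P[m],0).round(1) if m.any() else '')
    hsv=cv2.cvtColor(im,cv2.COLOR_RGB2HSV); red=((hsv[...,0]<6)|(hsv[...,0]>174))&(hsv[...,1]>150)&(hsv[...,2]>80)&(d>0)
    print('red',red.sum(),np.median(P[red],0))
    save(c,im)
E
```

```text
0.0 [ 253.99678594 -597.82292393  238.6793749 ] [-3.07688939e+00 -6.26583038e-01  6.88794144e-04] 86.78541899944918 [-0.18641036 -0.13568528 -0.32632465]
top {'fx': 404.5262047833527, 'fy': 404.5262047833527, 'cx': 255.3353601303301, 'cy': 188.67289464013268}
top lock_button 0.44 [330.6, 265.6] 229 [ 239.1 -245.1   21.5]
top push_face 0.95 [302.8, 175.7] 1574 [ 528.2 -153.    53.8]
top seat 0.55 [302.0, 175.9] 1642 [ 530.4 -154.3   53.5]
top bearing 0.31 [307.6, 195.9] 62 [ 470.9 -181.    56.1]
red 5708 [ 144.0492759  -325.96161709  672.93224278]
scene {'fx': 451.7814851992712, 'fy': 451.7814851992712, 'cx': 260.10833310914245, 'cy': 188.64183508327451}
scene push_face 0.93 [288.6, 166.1] 1441 [ 516.2 -141.2   51.4]
scene seat 0.9 [288.9, 162.1] 1425 [ 517.5 -140.9   51.7]
scene seat 0.36 [178.5, 263.3] 545 [436.  346.3  51.1]
scene bearing 0.35 [273.4, 193.3] 150 [489.2 -51.6  11.7]
red 247 [611.84320924 518.8704139   59.15816739]
```

View pics/top.png

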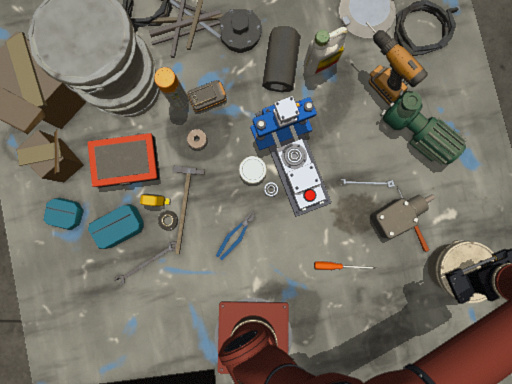

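View pics/scene.png

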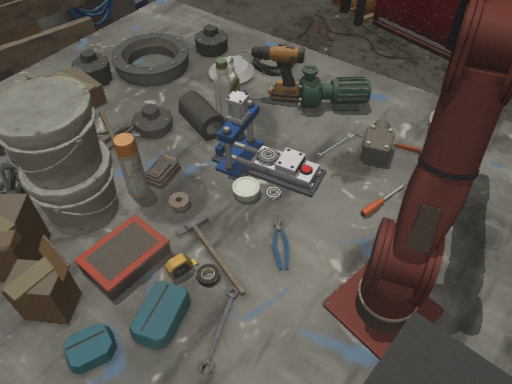

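The top view shows the button at about (310,195) and the housing at (294,155). In the scene view the button is at (306,169). Next I measure both.

```bash
python3 - <<'E'
from h import *
for c,box in [('top',(295,180,325,212)),('scene',(292,155,322,182))]:
    im=cv2.imread(f'pics/{c}.png'); P=np.load(c+'.npy'); hsv=cv2.cvtColor(im,cv2.COLOR_BGR2HSV)
    red=((hsv[...,0]<8)|(hsv[...,0]>172))&(hsv[...,1]>140)
    m=np.zeros_like(red); u0,v0,u1,v1=box; m[v0:v1,u0:u1]=red[v0:v1,u0:u1]
    ok=m&(abs(P[...,2]-56)<8)
    print(c,m.sum(),'mean',P[ok].mean(0).round(1),'med z',np.median(P[m][:,2]),'ext',np.ptp(P[ok],0).round(1))
    # plate: light grey low-sat pts at height 40..80 near
    b=P[ok].mean(0)
    pl=(abs(P[...,2]-62)<25)&(np.hypot(P[...,0]-b[0],P[...,1]-b[1])<200)
    q=P[pl][:,:2].astype(np.float32); q=q[(q[:,0]<b[0]+160)]
    print(len(q),cv2.minAreaRect(q))
    top=(abs(P[...,2]-74)<4)&(np.hypot(P[...,0]-b[0],P[...,1]-b[1])<110)
    q=P[top][:,:2].astype(np.float32); print('block',len(q),cv2.minAreaRect(q),P[top].mean(0))
im=cv2.imread('pics/top.png')[120:225,245:345]
cv2.imwrite('pics/topc.png',cv2.resize(im,None,fx=5.5,fy=5.5,interpolation=cv2.INTER_CUBIC))
E
```

```text
top 95 mean [ 470.9 -179.3   55.4] med z 55.460248887644184 ext [32.6 32.6 13.9]
1746 ((521.71337890625, -97.96316528320312), (214.25161743164062, 207.55311584472656), 22.06753921508789)
block 551 ((524.9237670898438, -158.4564208984375), (75.029052734375, 92.40728759765625), 21.894546508789062) [ 524.63098286 -158.86492326   73.56870416]
scene 64 mean [ 470.  -175.5   55.1] med z 55.55503081666575 ext [34.1 33.3 11.6]
1422 ((520.1311645507812, -95.61582946777344), (214.92352294921875, 213.5924835205078), 22.05935287475586)
block 409 ((523.663330078125, -156.80899047851562), (75.2616958618164, 95.64763641357422), 22.23349380493164) [ 522.47545653 -155.04416007   73.75249555]
```

View pics/topc.png

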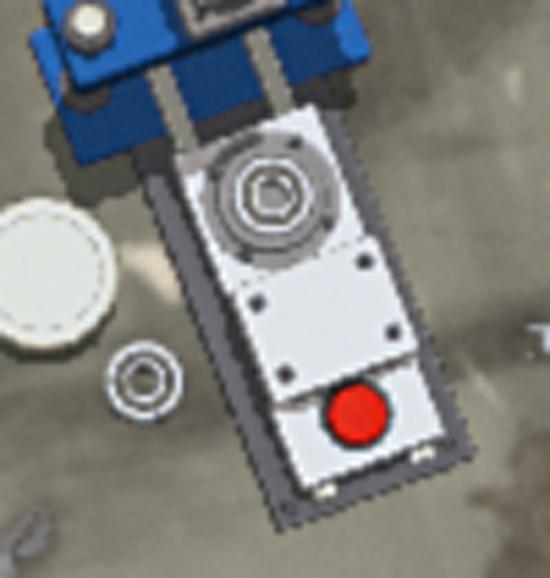

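The button is at about (470.5, -178.5) and the slide direction is 22° from x, which matches the block's centre and size. The tool's x axis already lies along it, at 23°. I close the fingers and move above the button.

Call:
{"method": "step_arm", "body": {
  "motion": [
    [[1, 2, 0], [0, 0, 0], 0],
    [[3.5, 6.5, 0], [0, 0, 0], 0],
    [[6, 11.5, 0], [0, 0, 0], 0],
    [[8.5, 16, 0], [0, 0, 0], 0],
    [[11, 20.5, 0], [0, 0, 0], 0],
    [[13.5, 25, 0], [0, 0, -0.005], 0],
    [[16, 30, -1], [0, 0, -0.01], 0],
    [[18.5, 35, -2], [0, 0, -0.015], 0],
    [[21, 39.5, -3], [0, 0, -0.017], 0],
    [[22.4, 42.2, -4], [0, 0, -0.017], 0]
  ],
  "grip_force": 5
}}

```text
time: 1.5
ee_pos: [474.9, -182.6, 202.4]
eef_rot: [3.083, 0.6, 0.002]
contact_force: [1.0, -0.8, 0.3]
grip_width: 14.5
grip_force: 0.0
```

```bash
python3 - <<'E'
from h import *
from scipy.spatial.transform import Rotation as R
s=sense(); print(s['time'],s['ee_pos'],s['eef_rot'],s['grip_width'],s['contact_force'])
im,d=optics.capture('wrist'); p=optics.camera_params('wrist'); save('w1',im)
M=np.array(p['mount']); v,u=np.mgrid[0:384,0:512]
x=(u-p['cx'])/p['fx'];y=(v-p['cy'])/p['fy'];r=np.hypot(x,y)+1e-9
k=np.sin(r)/r; D=np.stack([x*k,-y*k,-np.cos(r)],-1)
T=np.array(R.from_rotvec(s['eef_rot']).as_matrix())
o=T@M[:3,3]+s['ee_pos']; W=D@M[:3,:3].T@T.T
def at(z): return o+W*((z-o[2])/W[...,2])[...,None]
hsv=cv2.cvtColor(im,cv2.COLOR_RGB2HSV); red=((hsv[...,0]<8)|(hsv[...,0]>172))&(hsv[...,1]>140)&(W[...,2]<-.3)
Q=at(56.); ok=red&(np.hypot(Q[...,0]-470,Q[...,1]+178)<35)
q=Q[ok][:,:2].astype(np.float32); print(ok.sum(),cv2.minEnclosingCircle(q),q.mean(0), np.argwhere(ok).mean(0))
E
```

```text
1.5 [ 474.85538673 -182.59330058  202.44828464] [3.08257465e+00 6.00105903e-01 2.42898966e-03] 14.517202758096127 [ 0.98959991 -0.77529473  0.33508273]
851 ((472.28167724609375, -178.7949676513672), 16.930553436279297) [ 472.52875 -178.62148] [188.66627497 250.99177438]
```

View pics/w1.png

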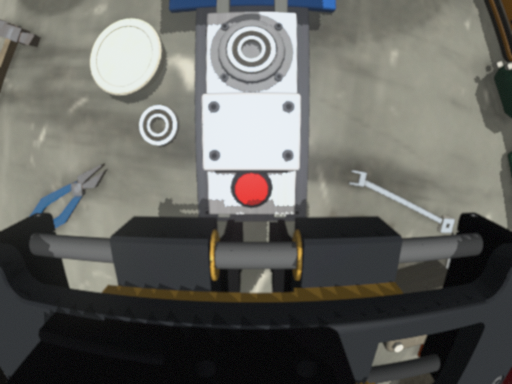

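The wrist view shows the button at (251,189), which gives (472.4, -178.7) with a radius of 17. That agrees with the first measurement. I descend to just above it.

Call:
{"method": "step_arm", "body": {
  "motion": [
    [[0, 0, -1], [0, 0, 0], 0],
    [[0, 0, -3], [0, 0, 0], 0],
    [[0, 0, -5.5], [0, 0, 0], 0],
    [[0, 0, -8], [0, 0, 0], 0],
    [[0, 0, -10], [0, 0, 0], 0],
    [[0, 0, -11], [0, 0, 0], 0],
    [[0, 0, -11.6], [0, 0, 0], 0],
    [[0, 0, -11.8], [0, 0, 0], 0],
    [[0, 0, -11.8], [0, 0, 0], 0],
    [[0, 0, -11.8], [0, 0, 0], 0]
  ]
}}

```text
time: 2.55
ee_pos: [474.4, -184.7, 84.8]
eef_rot: [3.083, 0.6, 0.002]
contact_force: [-0.5, -0.9, 0.8]
grip_width: 0.5
grip_force: 0.0
```

```bash
python3 - <<'E'
from h import *
s=sense(); print(s['time'],s['ee_pos'],s['eef_rot'],s['grip_width'],s['contact_force'])
print(np.array(optics.camera_params('wrist')['mount']).round(2))
im,d=optics.capture('wrist'); save('w2',im)
E
```

```text
2.55 [ 474.39986113 -184.67584178   84.7724833 ] [3.08292553e+00 6.00294912e-01 1.73529236e-03] 0.5375636551264356 [-0.49705323 -0.87068546  0.82749094]
[[-0.0000e+00  9.7000e-01  2.5000e-01  6.7330e+01]
 [ 1.0000e+00  0.0000e+00  0.0000e+00  2.0000e-02]
 [ 0.0000e+00  2.5000e-01 -9.7000e-01 -1.4509e+02]
 [ 0.0000e+00  0.0000e+00  0.0000e+00  1.0000e+00]]
```

View pics/w2.png

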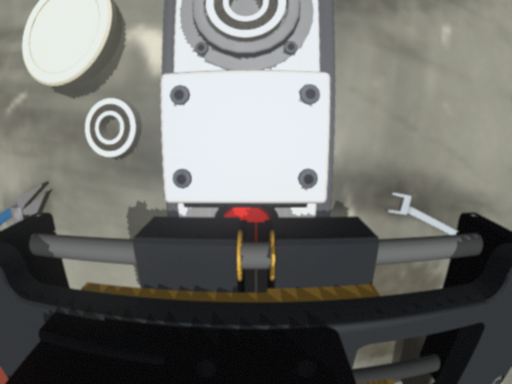

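The arm sits about 3.6 mm (x), 8.7 mm (y) and 3 mm (z) off its command. The picture agrees: the button is at column 247 and the finger line at 256. I correct this while still above the button.

Call:
{"method": "step_arm", "body": {
  "motion": [
    [[0.2, 0.4, 0], [0, 0, 0], 0],
    [[0.45, 0.85, 0], [0, 0, 0], 0],
    [[0.45, 0.85, 0], [0, 0, 0], 0],
    [[0.45, 0.85, 0], [0, 0, 0], 0],
    [[0.45, 0.85, -0.2], [0, 0, 0], 0],
    [[0.45, 0.85, -0.4], [0, 0, 0], 0],
    [[0.45, 0.85, -0.5], [0, 0, 0], 0],
    [[0.45, 0.85, -0.5], [0, 0, 0], 0],
    [[0.45, 0.85, -0.5], [0, 0, 0], 0],
    [[0.45, 0.85, -0.5], [0, 0, 0], 0]
  ]
}}

```text
time: 3.6
ee_pos: [478.4, -175.9, 79.0]
eef_rot: [3.084, 0.601, 0.0]
contact_force: [-0.5, -1.2, 0.7]
grip_width: 0.6
grip_force: 0.0
```

On target. Now I press, aiming about 2 mm past the hard stop.

Call:
{"method": "step_arm", "body": {
  "motion": [
    [[0, 0, -0.2], [0, 0, 0], 0],
    [[0, 0, -0.4], [0, 0, 0], 0],
    [[0, 0, -0.6], [0, 0, 0], 0],
    [[0, 0, -0.8], [0, 0, 0], 0],
    [[0, 0, -1.0], [0, 0, 0], 0],
    [[0, 0, -1.2], [0, 0, 0], 0],
    [[0, 0, -1.35], [0, 0, 0], 0],
    [[0, 0, -1.45], [0, 0, 0], 0],
    [[0, 0, -1.5], [0, 0, 0], 0],
    [[0, 0, -1.5], [0, 0, 0], 0]
  ]
}}

```text
time: 4.6
ee_pos: [480.4, -175.1, 66.4]
eef_rot: [3.082, 0.602, 0.006]
contact_force: [-4.5, 4.4, 24.3]
grip_width: 1.0
grip_force: 12.4
```

The button is down: the tip is at 49.4 mm with 24 N on it. I push along (0.927, 0.375), about 55 mm first.

Call:
{"method": "step_arm", "body": {
  "motion": [
    [[0.28, 0.11, 0], [0, 0, 0], 0],
    [[0.74, 0.3, 0], [0, 0, 0], 0],
    [[1.3, 0.52, 0], [0, 0, 0], 0],
    [[1.85, 0.75, 0], [0, 0, 0], 0],
    [[2.41, 0.97, 0], [0, 0, 0], 0],
    [[2.97, 1.2, 0], [0, 0, 0], 0],
    [[3.52, 1.42, 0], [0, 0, 0], 0],
    [[4.08, 1.65, 0], [0, 0, 0], 0],
    [[4.63, 1.87, 0], [0, 0, 0], 0],
    [[5.1, 2.06, 0], [0, 0, 0], 0]
  ]
}}

```text
time: 5.6
ee_pos: [531.4, -154.5, 66.4]
eef_rot: [3.083, 0.602, 0.005]
contact_force: [-4.9, 2.9, 23.2]
grip_width: 0.8
grip_force: 11.6
```

Call:
{"method": "step_arm", "body": {
  "motion": [
    [[0.56, 0.22, 0], [0, 0, 0], 0],
    [[1.2, 0.49, 0], [0, 0, 0], 0],
    [[1.85, 0.75, 0], [0, 0, 0], 0],
    [[2.5, 1.01, 0], [0, 0, 0], 0],
    [[3.15, 1.27, 0], [0, 0, 0], 0],
    [[3.8, 1.54, 0], [0, 0, 0], 0],
    [[4.36, 1.76, 0], [0, 0, 0], 0],
    [[4.82, 1.95, 0], [0, 0, 0], 0],
    [[5.1, 2.06, 0], [0, 0, 0], 0],
    [[5.28, 2.14, 0], [0, 0, 0], 0]
  ]
}}

```text
time: 6.6
ee_pos: [580.8, -134.6, 66.3]
eef_rot: [3.083, 0.6, -0.006]
contact_force: [-24.3, 0.0, 38.1]
grip_width: 0.3
grip_force: 19.3
```

Forward resistance rose to 24 N, which is probably the end stop. I push a little further to confirm it.

Call:
{"method": "step_arm", "body": {
  "motion": [
    [[0.1, 0.04, 0], [0, 0, 0], 0],
    [[0.2, 0.08, 0], [0, 0, 0], 0],
    [[0.3, 0.12, 0], [0, 0, 0], 0],
    [[0.4, 0.16, 0], [0, 0, 0], 0],
    [[0.4, 0.16, 0], [0, 0, 0], 0],
    [[0.4, 0.16, 0], [0, 0, 0], 0],
    [[0.4, 0.16, 0], [0, 0, 0], 0],
    [[0.4, 0.16, 0], [0, 0, 0], 0],
    [[0.4, 0.16, 0], [0, 0, 0], 0],
    [[0.4, 0.16, 0], [0, 0, 0], 0]
  ]
}}

```text
time: 7.6
ee_pos: [581.3, -134.6, 66.3]
eef_rot: [3.083, 0.597, -0.016]
contact_force: [-33.8, -2.1, 46.9]
grip_width: 0.4
grip_force: 23.4
```

```bash
python3 - <<'E'
from h import *
from scipy.spatial.transform import Rotation as R
s=sense(); print(s['ee_pos'])
im,d=optics.capture('wrist'); save('w3',im)
im,d=optics.capture('top'); P=pts('top',d)
top=(abs(P[...,2]-74)<4)&(np.hypot(P[...,0]-625,P[...,1]+117)<70)
q=P[top][:,:2].astype(np.float32); print('block',len(q),cv2.minAreaRect(q))
E
```

```text
[ 581.28880565 -134.58039795   66.30785149]
block 118 ((633.2919311523438, -93.50892639160156), (44.128414154052734, 51.79528045654297), 23.12846565246582)
```

View pics/w3.png

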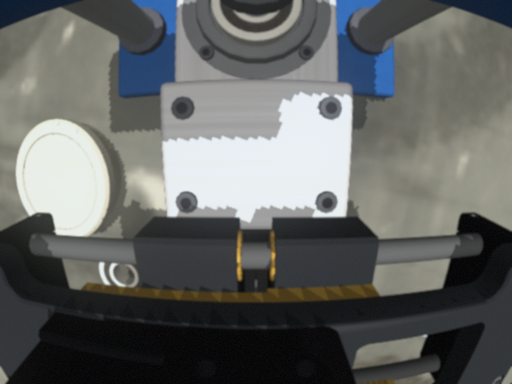

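The extra force moved it only 0.5 mm, and the block's front edge has travelled about 110 mm, so it is at the stop. I lift straight up with the forward preload kept, then back away and rise.

Call:
{"method": "step_arm", "body": {
  "motion": [
    [[0, 0, 0.2], [0, 0, 0], 0],
    [[0, 0, 0.4], [0, 0, 0], 0],
    [[0, 0, 0.7], [0, 0, 0], 0],
    [[0, 0, 1.0], [0, 0, 0], 0],
    [[0, 0, 1.3], [0, 0, 0], 0],
    [[0, 0, 1.6], [0, 0, 0], 0],
    [[0, 0, 1.8], [0, 0, 0], 0],
    [[-0.4, -0.16, 2.0], [0, 0, 0], 0],
    [[-1.0, -0.4, 2.2], [0, 0, 0], 0],
    [[-1.2, -0.48, 2.5], [0, 0, 0], 0]
  ]
}}

```text
time: 8.7
ee_pos: [573.8, -137.3, 89.2]
eef_rot: [3.084, 0.6, 0.0]
contact_force: [-0.1, 0.5, 0.1]
grip_width: 0.6
grip_force: 0.0
```

Call:
{"method": "step_arm", "body": {
  "motion": [
    [[-0.5, -0.2, 1], [0, 0, 0], 0],
    [[-2, -0.8, 3], [0, 0, 0], 0],
    [[-4, -1.6, 6], [0, 0, 0], 0],
    [[-7, -3.5, 9], [0, 0, 0], 0],
    [[-9, -6, 12], [0, 0, 0], 0],
    [[-11, -10, 14], [0, 0, 0], 0],
    [[-12, -14, 15], [0, 0, 0], 0],
    [[-13, -18, 15], [0, 0, 0], 0],
    [[-13, -20, 15], [0, 0, 0], 0],
    [[-13, -20, 15], [0, 0, 0], 0]
  ]
}}

```text
time: 9.7
ee_pos: [443.0, -340.1, 239.4]
eef_rot: [3.084, 0.593, 0.0]
contact_force: [0.2, 0.1, 0.4]
grip_width: 0.6
grip_force: 0.0
```

```bash
python3 - <<'E'
from h import *
s=sense(); print(s['time'],s['ee_pos'],s['contact_force'])
for c in ['top','scene']:
    im,d=optics.capture(c); P=pts(c,d); hsv=cv2.cvtColor(im,cv2.COLOR_RGB2HSV)
    m=((hsv[...,0]<8)|(hsv[...,0]>172))&(hsv[...,1]>140)&(np.hypot(P[...,0]-574,P[...,1]+137)<30)&(P[...,2]<90)
    print(c,m.sum(),P[m].mean(0),np.median(P[m][:,2]) )
    if c=='top': cv2.imwrite('pics/t2.png',cv2.resize(im[90:225,235:355,::-1],None,fx=4,fy=4))
E
```

```text
9.7 [ 443.03377352 -340.12063585  239.38584361] [0.23773206 0.10593374 0.3516768 ]
top 99 [ 573.4205496  -137.97973063   53.85966786] 54.232185047925896
scene 57 [ 572.27475799 -134.18986227   54.84379498] 55.23751944741093
```

View pics/t2.png

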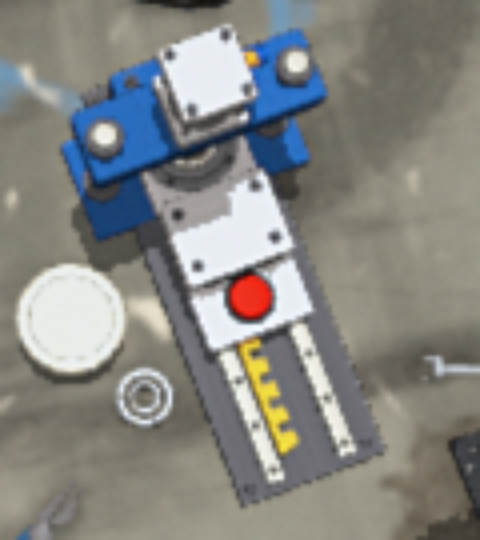

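Both cameras show about 110 mm of travel. The button at crop position (250,297) is up again at about 55 mm, and the neighbouring objects look unmoved. I hand the job in.

```bash
python3 -c "
from workcell import finish_job
print(finish_job())"
```

```text
the job is handed in; nothing more can be done
None
```

I pushed the carriage to its end stop (about 110 mm of travel in both cameras) with the button held down, then released it: the button is up again and the arm is clear. I handed the job in at about 10 s, but no verdict came back.

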